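# Latch the patch kit box

### The job

Close the draw latch on top of the patch kit box: take the steel loop by the T-shaped tab on its end, hook its crossbar down into the keeper's pocket while the lever is still up and draw it back snug against the lip, then press the lever down flat past centre so that the sprung loop stays pulled tight. Feel for the pocket gently rather than forcing the crossbar onto the keeper, press the lever without slamming it into its stop, leave the things lying around the box where they are, and let go.

Things in the scene. Friction and masses are not known exactly. Their poses are not given: they have to be found in the camera images.
- case: Grey plastic patch kit box, shut, fixed, 155 x 190 x 90 mm. Origin on its underside below the lever hinge; it spans x -75 to +80, y -95 to +95 mm, flat top at z 90 mm. The steel draw latch on top works in the box's x-z plane at y = 0: lever and loop at -x, keeper at +x; the loop is drawn towards -x. Reach down with fingers closing along the box's y.
- lever_hinge (a point): On the lever's hinge axis (along the box's y), at y = 0, 12 mm above the box top, box x = 0. Axes are the box's.
- lever (a joint): Lever angle (rad, 0 to 2.5): 0 = flat, handle towards the box's -x, at a hard stop; pi/2 = straight up; more leans over the keeper. Stays where put (friction 0.025 N m). With the loop hooked it takes up to about 10 N at 45 mm from the hinge, most about half way; within about 0.17 rad of flat it is past centre and the sprung loop pulls it on down.
- handle (a point): Middle of the lever's handle plate, 45 mm from the hinge. Plate 34 mm wide (along y), 5 mm thick, in the plane of the hinge axis, 8 to 58 mm from the hinge, bent tip to 64 mm. Axes turn with the lever: at lever = 0 they are the box's, and z is the face to press.
- loop_pivot (a point): Pivot of the loop on the lever, 16 mm from the hinge; at lever = 0 it lies at x -15.8, z -2.8 mm from the hinge (box axes) and it turns with the lever.
- loop (a joint): Angle of the loop relative to the lever (rad). lever + loop = pitch of the loop: 0 = level along the box's +x, positive = its crossbar dips. Its friction (0.02 N m) just carries its weight, so it stays where put, and a turning lever carries it along: a crossbar left loose in the pocket is lifted out when the lever goes down, one drawn snug against the undercut lip stays.
- bail (a joint): Stretch of the sprung loop (m, 0 to 0.018): 0 = slack, crossbar 50 mm from the loop's pivot; 3 N per mm. Hooked with the lever flat it is stretched 3 to 15 mm, depending on the keeper's setting; it stays stretched only if the crossbar is caught.
- bar (a point): Centre of the loop's crossbar, a steel bar 8 mm thick, 50 mm long, along the box's y. Axes: x from the loop's pivot out to the bar, y along the bar. The loop's two side rods, 6 mm thick, lie at y -24 and +24 mm.
- tab (a point): Centre of the finger tab's head: a steel roller 10 mm thick and 18 mm long, along the box's y, that swivels freely on a stem 8 x 4 mm standing up from the crossbar's middle. It lies x 5.2, z 29.5 mm from point bar in that point's axes (same axes here). Pinched by its two flat ends it lets the loop swivel while the fingers keep upright.
- keeper_zero (a point): Zero mark of the keeper's adjustment, on the box top (z 90 mm) at box x 41 mm, y 0; box axes. The keeper is set so that the middle of its pocket's mouth lies 1 to 12 mm from this mark towards +x, at y 0. The setting is not measured: find it by feel or eye. Contact shows at 4 to 5 N; more than 22 N on the keeper while the loop is slack is forcing it.
- keeper_end (a point): Other end of the adjustment (12 mm from the mark). Steel keeper, in x from its pocket's middle, heights over the box top: block -17 to -5 mm, 19 high, its +x face the 20-degree undercut lip; pocket mouth 9.5 mm wide, floor 3 high; guards +5 to +16 mm, 11 high, with a gap for the tab. Crossbar's centre: on the block 23 mm, on the guards 15, hooked 7 to 12.
- dish: White ceramic dish, 90 mm across, 22 mm high, with four black valve caps in it; origin at the centre of its underside. Leave alone.
- rasp: Chrome rasp with black round handle, 160 mm long, lying flat; leave alone.
- tire_lever: Blue nylon tire lever, 115 mm long, lying flat; leave alone.
- valve_tool: Steel valve core tool, T-shaped, 70 mm long, lying flat; leave alone.

How it is judged:
By the outcome, as a careful person would: the job done as asked, in the order asked, and still so for the second after the job is handed in, with the robot touching nothing.
It also fails if it takes over 72 s, if anything falls off the work surface, if the arm or the gripper's body presses on something with over 40 N, if the wrist force passes 120 N, or if a joint passes its speed limit or range.

### The arm

A 6-joint arm with a two-finger parallel gripper is mounted at the origin on the work surface. World frame = base frame: x ahead of the robot, y to its left, z up, the work surface at z = 0. Lengths are in m, angles in rad, forces in N, time in s.
With the tool pointing down it reaches from about 0.325 to 0.9 m from the base axis. Payload 6.1 kg.
Tool frame: the origin (TCP) lies between the finger pads; the fingertips stand manip.tip_reach ahead of it and the grasp point (between the pads) lies 5 mm behind it (manip.tip_reach is the distance from the TCP to the fingertips, in m); z points along the fingers, y is the line along which they close (so a half turn about z gives the same grasp; the last joint's range is limited). The gripper opens to 85 mm and grips with 20 to 120 N. Pads are 22 mm wide; open, the fingers measure 114 mm over their backs; the gripper's body (76 mm by 85 mm) begins 54 mm behind the grasp point. The pads swing forward as they close: fully open they stand 13 mm farther back than shut.
Start: joints at [-1.268, 0.22, 1.526, -0, 1.395, -0.126], TCP at [0.26, -0.568, 0.245] pointing down, gripper open.
Joint ranges: [-2.98, 2.98], [-0.91, 2.08], [0.09, 2.57], [-1.24, 4.39], [0.2, 2.65], [-2.68, 2.68]. Speed limits (rad/s): [2.57, 2.57, 3.01, 3.14, 3.14, 3.14].

### API

Orientations are given as a unit quaternion [x, y, z, w].
In Python, from workcell import manip gives the robot as it stands. The module is installed in compiled form; this text tells all that it offers.
- The arm moves only by the shell command python3 -m pendant 'ROWS'. ROWS is a JSON object of lists of equal length, an entry for each row: "grip": the finger opening in m, from 0 to 0.0854; "offset": the shift along the tool's x, y, z in m, a list of three; "twist": the turn, a rotation vector about the tool's x, y, z in rad, a list of three. A call has exactly 5 rows; each row is the pose to reach, as a shift and turn from the pose commanded when the call began, along the tool's axes at that moment; what a row does not reach only later rows make up. A row lasts 1/10 s, in which the tool goes at most 50 mm and 8.59 degrees, less where a joint would pass 70% of its speed; a pose out of reach is approached as far as the arm can. A call with a gripper value outside its range is refused whole. The fingers move at their own pace and stop on an object; the grip force is fixed at half the most. Time passes only in rows, so rows that repeat a pose let the fingers close, or fill a call up. It gives the time, the measured TCP pose, the force, the opening and the grip force at its end, in the units of the state.
- manip.get_obs(): the state, without advancing time (a new reading comes with each control period).
- manip.get_image(name): name is "side" or "top" or "wrist"; returns a dict with "image" (384x512x3 uint8, red, green, blue), "range_z" (384x512 float32, m along the optical axis (not along the pixel's ray), 0 where there is no reading), "intrinsics" (3x3 intrinsics, pixels), "view" (4x4, takes a point from world to camera coordinates). Camera axes: x right, y up, looking along -z (the intrinsics and any distortion apply to the point x, -y, -z); pixel columns grow to the right and rows downward; lengths in m; the calibration is good to about 2 mm. The wrist camera is an equidistant fisheye: a pixel r from the principal point sees the ray r / f radians off the axis. A picture is of the moment at which its call begins.
- manip.job_done(): hands the job in; it is judged then, once.
Trained networks look in the newest picture that a camera, given by its name, has taken for a name from the list of things; names that differ only in an ending like _2 or _b are one class to them, and where a whole thing is asked for, a point or a joint stands for the part that bears it (a point fixed in the world has none). Each returns a list of dicts, best first, with "p" (0 to 1); they miss things now and then, are a little off and sometimes report something else, mostly with a low value. They report only what shows in the picture. A call takes as long as a camera call.
- manip.find_in(camera, query): "location" ([column, row] in pixels, amid what is visible of it).
- manip.outline_of(camera, query): "pixels" (384x512 bool, what is visible of it) and "location" ([column, row] in pixels, amid what is visible of it).
The state is a dict: "time_s": time; "qpos": joint angles; "joint_velocities": joint speeds; "joint_torque": joint torques, N m; "position": TCP position; "tcp_rot": TCP orientation; "force": force on the tool from outside, world axes, zero at the start; "moment": the same for the moment, N m; "width": finger opening in m; "grip_force": force on a finger pad.
Only numpy, scipy, OpenCV 4.12 (cv2) and the standard library are available. Lean on these libraries where they do the work, as an engineer would, in place of code of your own. Each camera call takes 0.05 s, during which the arm holds its last target. There are 200 camera calls.

## Working session

There is one attempt and no reset: what is moved stays moved. The work goes in short steps, Python scripts to look and compute and a shell command to move; the robot and the scene stay as the last step left them, time stands still between calls to the robot, and variables do not carry over. Pictures are saved under pics/ and viewed, at most 10 in all, crops included, and the job is handed in when it is done.

```bash
mkdir -p pics; cat > h.py <<'E'
import numpy as np, cv2
from workcell import manip
from scipy.spatial.transform import Rotation as R
def pts(d):
    """world point per pixel (non-fisheye cameras)"""
    K=np.array(d["intrinsics"]);V=np.array(d["view"]);z=d["range_z"]
    v,u=np.mgrid[:384,:512]
    c=np.stack([(u-K[0,2])/K[0,0]*z,-(v-K[1,2])/K[1,1]*z,-z,np.ones_like(z)],-1)
    return (c@np.linalg.inv(V).T)[...,:3]
def save(n,im): cv2.imwrite(f"pics/{n}.png",im[...,::-1])
E
python3 - <<'E'
from h import *
print(manip.tip_reach); o=manip.get_obs(); print(o["position"],o["tcp_rot"],o["width"])
ims=[]
for c in ("top","side"):
    d=manip.get_image(c); ims.append(d["image"]); P=pts(d); np.save(c+"P.npy",P)
    for q in ("case","lever","handle","bar","tab","loop","keeper_end","dish","rasp","tire_lever","valve_tool"):
        r=manip.outline_of(c,q)
        for a in r[:1]:
            m=a["pixels"]&(d["range_z"]>0)
            if m.sum(): print(c,q,round(a["p"],2),np.round(a["location"]),m.sum(),np.round(np.median(P[m],0),3),np.round(P[m].min(0),3),np.round(P[m].max(0),3))
    if c=="top":
        m=(P[...,2]>.082)&(P[...,2]<.094)&(d["range_z"]>0)
        print(cv2.minAreaRect(P[m][:,:2].astype(np.float32)*1000))
save("top",ims[0]);save("side",ims[1])
E
```

```text
0.014
[ 0.25965985 -0.56786832  0.2441888 ] [ 9.77105226e-01  2.12754383e-01 -8.90544845e-05 -9.71062704e-04] 0.0851551801914218
top case 0.58 [227. 196.] 6716 [0.587 0.083 0.09 ] [ 0.492 -0.039 -0.004] [0.691 0.202 0.17 ]
top lever 0.74 [234. 170.] 156 [0.633 0.064 0.131] [0.611 0.044 0.091] [0.647 0.092 0.164]
top handle 0.68 [229. 183.] 365 [0.598 0.076 0.133] [0.583 0.044 0.089] [0.654 0.104 0.17 ]
top bar 0.47 [234. 169.] 176 [0.633 0.067 0.13 ] [0.609 0.044 0.093] [0.647 0.098 0.164]
top tab 0.72 [239. 168.] 177 [0.633 0.065 0.13 ] [0.609 0.041 0.09 ] [0.654 0.096 0.164]
top loop 0.78 [231. 169.] 280 [0.63  0.067 0.126] [0.579 0.044 0.086] [0.654 0.108 0.165]
top keeper_end 0.74 [234. 170.] 132 [0.633 0.063 0.131] [0.621 0.041 0.091] [0.647 0.087 0.164]
top dish 0.66 [161. 169.] 1220 [0.649 0.239 0.011] [ 0.604  0.193 -0.004] [0.691 0.283 0.027]
top rasp 0.76 [307. 234.] 548 [ 0.501 -0.096  0.013] [ 0.425 -0.13  -0.001] [ 0.573 -0.063  0.022]
top tire_lever 0.83 [290. 219.] 271 [ 0.536 -0.049  0.007] [ 0.482 -0.058  0.002] [ 0.59  -0.04   0.013]
top valve_tool 0.56 [242. 134.] 
[... 523 characters left out ...]
.642 0.096 0.164]
side tab 0.7 [237. 196.] 133 [0.632 0.069 0.131] [ 0.619 -0.098 -0.001] [0.654 0.095 0.164]
side loop 0.49 [238. 194.] 148 [0.632 0.071 0.131] [ 0.607 -0.098 -0.001] [0.654 0.097 0.164]
side keeper_end 0.82 [261. 236.] 6082 [0.586 0.125 0.09 ] [ 0.477 -0.124 -0.002] [0.696 0.192 0.167]
side dish 0.61 [226. 295.] 1291 [0.646 0.229 0.011] [ 0.601  0.177 -0.002] [0.688 0.279 0.025]
side rasp 0.74 [296. 186.] 389 [ 0.493 -0.092  0.012] [ 0.424 -0.134 -0.001] [ 0.57  -0.059  0.02 ]
side tire_lever 0.23 [261. 233.] 6043 [0.585 0.126 0.09 ] [ 0.489 -0.026 -0.001] [0.688 0.192 0.167]
side valve_tool 0.65 [200. 229.] 165 [0.735 0.055 0.009] [ 0.713  0.024 -0.001] [0.759 0.103 0.017]
```

```bash
python3 - <<'E'
from h import *
t=cv2.imread("pics/top.png")[130:240,170:300]; s=cv2.imread("pics/side.png")[160:280,190:320]
f=lambda a:cv2.resize(a,(400,400*a.shape[0]//a.shape[1]),interpolation=cv2.INTER_CUBIC)
a,b=f(t),f(s);h=min(len(a),len(b));cv2.imwrite("pics/c1.png",np.hstack([a[:h],b[:h]]))
th=np.radians(-16);ex=np.array([np.cos(th),np.sin(th)]);ey=np.array([-ex[1],ex[0]]);c=np.array([.591,.0798])
o=c-.0025*ex;print("origin",o)
for n in("top","side"):
    P=np.load(n+"P.npy");q=P.reshape(-1,3);L=np.c_[(q[:,:2]-o)@ex,(q[:,:2]-o)@ey,q[:,2]-.09]*1000
    m=(abs(L[:,1])<30)&(L[:,2]>6)&(abs(L[:,0])<90);L=L[m]
    H=np.histogram2d(L[:,2],L[:,0],bins=[np.arange(5,95,5),np.arange(-40,90,5)])[0].astype(int)
    print(n,"x from -40 by 5");
    for i in range(len(H))[::-1]: print(5+5*i,*("%2d"%v if v else " ." for v in H[i]))
E
```

```text
origin [0.58859685 0.08048909]
top x from -40 by 5
85  .  .  .  .  .  .  .  .  .  .  .  .  .  .  .  .  .  .  .  .  .  .  .  .  .
80  .  .  .  .  .  .  .  .  .  .  .  .  .  .  .  .  .  .  .  .  .  .  .  .  .
75  .  .  .  .  .  .  .  .  .  6 17  .  .  .  .  .  .  .  .  .  .  .  .  .  .
70  .  .  .  .  .  .  .  .  5 40 13  .  .  .  .  .  7 22 11  .  .  .  .  .  .
65  .  .  .  .  .  .  .  . 11  7  .  .  .  .  .  .  4  3  2  .  .  .  .  .  .
60  .  .  .  .  .  .  .  . 11  .  .  .  .  .  .  .  .  .  .  .  .  .  .  .  .
55  .  .  .  .  .  .  .  . 10  .  .  .  .  .  .  .  .  .  .  .  .  .  .  .  .
50  .  .  .  .  .  .  .  .  7  .  .  .  .  .  .  .  .  .  .  .  .  .  .  .  .
45  .  .  .  .  .  .  .  . 10  .  .  .  .  .  .  .  .  .  .  .  .  .  .  .  .
40  .  .  .  .  .  .  .  . 11  .  .  .  .  .  .  .  4 37  8  .  .  .  .  .  .
35  .  .  .  .  .  .  .  .  9  1  2  1  9  5  7  7 15 20  6  .  .  .  .  .  .
30  .  .  .  .  .  .  1 23 19 16 13 15  8  4  3  3  1  .  .  .  .  .  .  .  .
25  .  .  .  .  .  .  . 24  3  .  1  .  .  .  .  .  .  .  .  .  .  .  .  .  .
20  .  .  .  .  .  .  .  .  .  .  .
[... 921 characters left out ...]
45  .  .  .  .  .  .  .  7  9  .  .  .  .  .  .  .  4  3  .  .  .  .  .  .  .
40  .  .  .  .  .  .  .  6  2  .  .  .  .  .  .  . 15 19  .  .  .  .  .  .  .
35  .  .  .  .  .  .  . 14  1  .  1  1  2  4  5  7 23 11  1  .  .  .  .  .  .
30  .  .  .  .  .  .  1 30  9  7  5  5  5  5  4  1  .  1  .  .  .  .  .  .  .
25  .  .  .  .  .  .  4 16  2  2  1  .  .  .  .  .  .  .  .  .  .  .  .  .  .
20  .  .  .  .  .  .  .  .  .  .  .  .  .  .  7  7  6  .  .  .  .  .  .  .  .
15  .  .  .  .  .  .  7 19  1  1  .  .  .  . 13 27 34  7  .  .  .  .  .  .  .
10  .  .  .  .  .  . 14  9  3  .  .  .  .  . 15  5  1  .  1 12 23  6  .  .  .
5  .  .  .  .  .  .  6  2  3  .  .  .  .  . 11  2  2  1  1  8  6  8  .  .  .
```

View pics/c1.png

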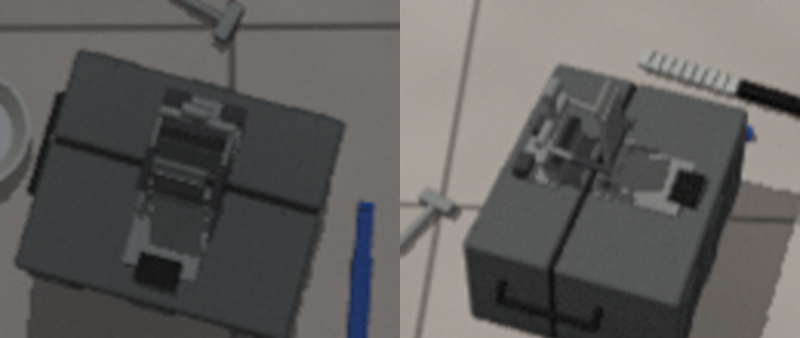

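```bash
python3 -m pendant '{"grip":[0.05,0.05,0.05,0.05,0.05],"offset":[[0.041,-0.029,0],[0.082,-0.058,0],[0.123,-0.087,0],[0.164,-0.115,0],[0.205,-0.144,0]],"twist":[[0,0,0.142],[0,0,0.283],[0,0,0.425],[0,0,0.567],[0,0,0.708]]}'
cat >> h.py <<'E'
# box frame (mm, z over box top)
TH=np.radians(-16);EX=np.array([np.cos(TH),np.sin(TH)]);EY=np.array([-EX[1],EX[0]]);O=np.array([.5886,.0805])
def box(p): p=np.asarray(p);return np.r_[(p[:2]-O)@EX,(p[:2]-O)@EY,p[2]-.09]*1000
def st():
    o=manip.get_obs();r=R.from_quat(o["tcp_rot"]).as_matrix()
    F=o["force"];print("t%.2f"%o["time_s"],"box",np.round(box(o["position"]),1),"toolx deg %.1f"%np.degrees(np.arctan2(r[1,0],r[0,0])),"tilt",np.round(r[:,2],3),"F",np.round([F[:2]@EX,F[:2]@EY,F[2]],1),"w %.4f g %.1f"%(o["width"],o["grip_force"]))
E
python3 -c "
from h import *;st()
P=np.load('topP.npy').reshape(-1,3);L=np.array([box(p) for p in P[P[:,2]>.095]]);
for n in('top','side'):
    P=np.load(n+'P.npy').reshape(-1,3);P=P[(P[:,2]>.093)];L=np.array([box(p) for p in P])
    L=L[(abs(L[:,1])<40)]
    for a,b,c in((16,23,'block'),(9,14,'guard')):
        m=(L[:,2]>a)&(L[:,2]<b)&(L[:,0]>25);print(n,c,np.histogram(L[m][:,0],np.arange(26,80,2))[0],np.round(np.percentile(L[m][:,1],[2,98]),1))
    m=L[:,2]>60;print('lever',L[m&(L[:,0]<30)].mean(0),'tab',L[m&(L[:,0]>30)].mean(0),L[m&(L[:,0]>30)].min(0),L[m&(L[:,0]>30)].max(0))
"
```

```text
time_s: 1.7
position: [0.3853, -0.354, 0.2455]
tcp_rot: [0.99, -0.139, 0.0, 0.0]
force: [0.5, -1.0, 0.8]
width: 0.0497
grip_force: 0.0
t1.70 box [ -75.7 -473.7  155.5] toolx deg -15.9 tilt [ 0.001 -0.    -1.   ] F [ 0.7 -0.8  0.8] w 0.0497 g 0.0
top block [ 0  0  0  0  7 25 20 19 21 24 11  0  0  0  0  0  0  0  0  0  0  0  0  0
  0  0] [-20.9  22.6]
top guard [ 0  0  0  0  6  1  0  0  0  0  0  0  0  0  0  5 13 11 13 14 15  2  0  0
  0  0] [-26.7  27.4]
lever [ 7.81715963 -0.35847717 71.80524596] tab [4.77839872e+01 2.40215738e-02 7.10639714e+01] [42.98218622 -8.98625358 66.90289221] [53.2439802   8.81689966 73.8797678 ]
side block [ 0  0  0 10 14 19 10 19 14 11  2  0  0  0  0  0  0  0  0  0  0  0  0  0
  0  0] [-26.3  26.2]
side guard [ 0  0  0  9  5  2  2  2  0  0  0  0  0  0  3  8  4 10 11  8  7  0  0  0
  0  0] [-28.1  27.1]
lever [ 5.20621839  1.25805484 70.43948436] tab [44.9608798   1.29298658 69.7038882 ] [41.01456588 -9.42390961 60.85703755] [50.7417986   9.21583201 73.54507841]
```

```bash
python3 -m pendant '{"grip":[0.05,0.05,0.05,0.05,0.05],"offset":[[0.0122,-0.0474,0],[0.0244,-0.0948,0],[0.0366,-0.142,0],[0.0488,-0.190,0],[0.061,-0.237,0]],"twist":[[0,0,0],[0,0,0],[0,0,0],[0,0,0],[0,0,0]]}'>/dev/null
python3 -m pendant '{"grip":[0.05,0.05,0.05,0.05,0.05],"offset":[[0.0122,-0.0474,0],[0.0244,-0.0948,0],[0.0366,-0.142,0.01],[0.0488,-0.190,0.02],[0.061,-0.237,0.03]],"twist":[[0,0,0],[0,0,0],[0,0,0],[0,0,0],[0,0,0]]}'>/dev/null
python3 -m pendant '{"grip":[0.05,0.05,0.05,0.05,0.05],"offset":[[0,0,0],[0,0,0],[0,0,0],[0,0,0],[0,0,0]],"twist":[[0,0,0],[0,0,0],[0,0,0],[0,0,0],[0,0,0]]}'>/dev/null
python3 - <<'E'
from h import *
st(); d=manip.get_image("wrist"); save("w1",d["image"]); K=np.array(d["intrinsics"]);V=np.array(d["view"])
print(K); z=d["range_z"]
v,u=np.mgrid[:384,:512];x=(u-K[0,2])/K[0,0];y=(v-K[1,2])/K[1,1];r=np.hypot(x,y)+1e-9;s=np.tan(np.minimum(r,1.5))/r
c=np.stack([x*s*z,-y*s*z,-z,np.ones_like(z)],-1);P=(c@np.linalg.inv(V).T)[...,:3]
P=P[(z>0)&(r<1.3)];L=np.c_[(P[:,:2]-O)@EX*1e3,(P[:,:2]-O)@EY*1e3,(P[:,2]-.09)*1e3]
L=L[abs(L[:,1])<40]
m=(L[:,2]>60)&(L[:,2]<80)&(L[:,0]>30)&(L[:,0]<65)&(abs(L[:,1])<15);print("tab",m.sum(),L[m].mean(0),L[m].min(0),L[m].max(0))
for a,b,c in((16,23,'block'),(9,14,'guard')):
    m=(L[:,2]>a)&(L[:,2]<b)&(L[:,0]>25);print(c,np.histogram(L[m][:,0],np.arange(26,80,2))[0])
E
```

```text
t3.20 box [ 43.   -2.1 126.2] toolx deg -15.7 tilt [ 0.001 -0.    -1.   ] F [0.2 0.1 0.3] w 0.0503 g 0.0
[[297.31863964   0.         253.89406159]
 [  0.         297.31863964 193.79215821]
 [  0.           0.           1.        ]]
tab 373 [49.48082235  1.20818404 70.50313828] [44.42213835 -7.41101771 65.88819392] [53.48586229 10.02416545 73.18197935]
block [ 0  0  0  0 36 68  0  0  0  0 90  1  0  0  0  0  0  0  0  0  0  0  0  0
  0  0]
guard [ 0  0  0  0  0  0  0  0  0  0  0  0  0  0  0 27 97 90 80 89 98 40  0  0
  0  0]
```

View pics/w1.png

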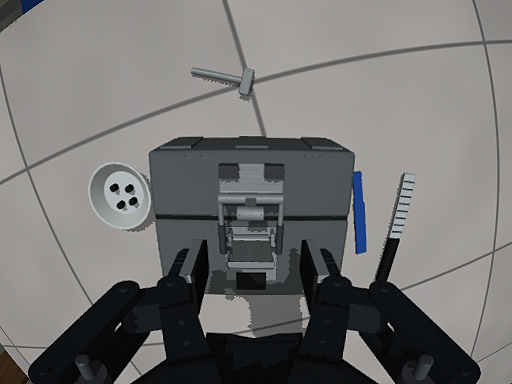

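```bash
python3 -m pendant '{"grip":[0.05,0.05,0.05,0.05,0.05],"offset":[[0.002,-0.001,0.01],[0.0045,-0.0028,0.025],[0.0045,-0.0028,0.04],[0.0045,-0.0028,0.05],[0.0045,-0.0028,0.061]],"twist":[[0,0,0],[0,0,0],[0,0,0],[0,0,0],[0,0,0]]}'>/dev/null
python3 -m pendant '{"grip":[0.05,0.04,0.03,0.025,0.02],"offset":[[0,0,0],[0,0,0],[0,0,0],[0,0,0],[0,0,0]],"twist":[[0,0,0],[0,0,0],[0,0,0],[0,0,0],[0,0,0]]}'>/dev/null; python3 -c "
from h import *;st()"
python3 -m pendant '{"grip":[0.016,0.01,0.01,0.01,0.01],"offset":[[0,0,0],[0,0,0],[0,0,0],[0,0,0],[0,0,0]],"twist":[[0,0,0],[0,0,0],[0,0,0],[0,0,0],[0,0,0]]}'>/dev/null;python3 - <<'E'
from h import *
st();d=manip.get_image("side");save("s2",d["image"]);st()
im=d["image"][140:280,180:330];cv2.imwrite("pics/s2c.png",cv2.resize(im,(600,560),interpolation=cv2.INTER_CUBIC)[...,::-1])
E
```

```text
t4.25 box [47.6  1.9 65.2] toolx deg -15.6 tilt [ 0.001 -0.001 -1.   ] F [ 0.1 -2.6  0.2] w 0.0201 g 0.6
t4.75 box [47.6  1.6 64.7] toolx deg -15.6 tilt [ 0.001 -0.001 -1.   ] F [ 2.5 -5.2  2.1] w 0.0160 g 58.4
t4.80 box [47.5  1.6 64.7] toolx deg -15.6 tilt [ 0.001 -0.001 -1.   ] F [ 3.2 -4.7  1.7] w 0.0157 g 58.4
```

View pics/s2c.png

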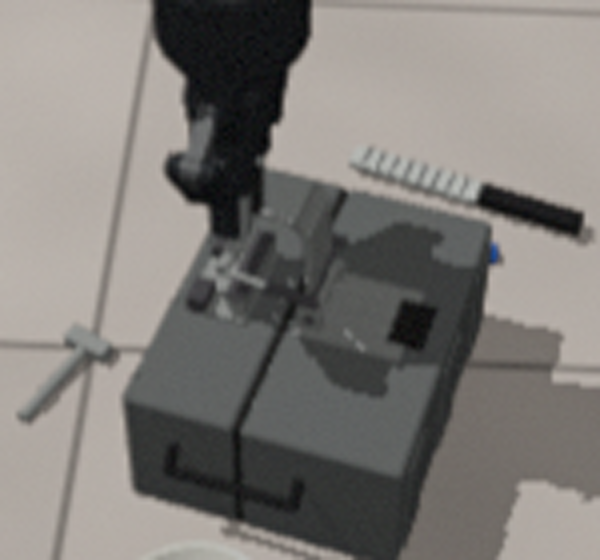

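```bash
cat > k.py <<'E'
import numpy as np
from scipy.optimize import fsolve
def fk(L,p):
    pv=np.array([-15.8*np.cos(L)-2.8*np.sin(L),12+15.8*np.sin(L)-2.8*np.cos(L)])
    u=np.array([np.cos(p),-np.sin(p)]);n=np.array([np.sin(p),np.cos(p)])
    return pv,pv+50*u,pv+55.2*u+29.5*n
def ik(t,which=2,g=(1.8,.1)): return fsolve(lambda q:fk(*q)[which]-t,g)
E
python3 - <<'E'
from k import *
q=ik([48,68.5],2,(1.6,-.2));print(q,fk(*q))
print("xb zb | L p | tab")
for xb in(48,50,52,54,56,58,60):
  for z in(28,23,15,9):
    q=ik([xb,z],1,(2.,.3));e=np.abs(fk(*q)[1]-[xb,z]).max()
    print(xb,z,q.round(2),fk(*q)[2].round(1),"BAD" if e>.1 else "")
E
```

```text
[ 1.76140182 -0.21202471] (array([ 0.24407345, 28.04432698]), array([49.12441547, 38.56631179]), array([48. , 68.5]))
xb zb | L p | tab
48 28 [ 1.62 -0.  ] [53.2 57.5] 
48 23 [1.64 0.1 ] [56.1 51.8] 
48 15 [1.73 0.26] [60.7 42.1] 
48 9 [1.85 0.39] [64.  34.3] 
50 28 [1.75 0.  ] [55.2 57.5] 
50 23 [1.76 0.1 ] [58.1 51.8] 
50 15 [1.85 0.26] [62.7 42.1] 
50 9 [1.97 0.38] [65.8 34.4] 
52 28 [ 1.87 -0.  ] [57.2 57.5] 
52 23 [1.89 0.1 ] [60.1 51.9] 
52 15 [1.97 0.26] [64.5 42.2] 
52 9 [2.09 0.37] [67.5 34.6] 
54 28 [ 2.   -0.01] [58.9 57.5] 
54 23 [2.01 0.09] [61.8 51.9] 
54 15 [2.09 0.24] [66.2 42.4] 
54 9 [2.21 0.36] [69.1 34.9] 
56 28 [ 2.13 -0.02] [60.5 57.6] 
56 23 [2.14 0.08] [63.4 52. ] 
56 15 [2.22 0.23] [67.7 42.6] 
56 9 [2.32 0.33] [70.6 35.2] 
58 28 [ 2.27 -0.04] [61.9 57.7] 
58 23 [2.27 0.06] [64.9 52.2] 
58 15 [2.35 0.21] [69.1 42.8] 
58 9 [2.45 0.31] [71.9 35.5] 
60 28 [ 2.43 -0.07] [63.1 57.8] 
60 23 [2.42 0.03] [66.1 52.3] 
60 15 [2.48 0.18] [70.4 43.1] 
60 9 [2.58 0.28] [73.1 35.9]
```

```bash
python3 -m pendant '{"grip":[0.01,0.01,0.01,0.01,0.01],"offset":[[0.002,0.001,0.002],[0.005,0.001,0.004],[0.0075,0.001,0.0065],[0.010,0.001,0.0088],[0.0125,0.001,0.0109]],"twist":[[0,0,0],[0,0,0],[0,0,0],[0,0,0],[0,0,0]]}'>/dev/null; python3 -c "
from h import *;st()
d=manip.get_image('side');save('s3',d['image'])
P=pts(d).reshape(-1,3);P=P[P[:,2]>.097];L=np.array([box(p) for p in P]);L=L[(abs(L[:,1])<32)&(L[:,2]<80)&(L[:,0]>-20)&(L[:,0]<90)]
H=np.histogram2d(L[:,2],L[:,0],bins=[np.arange(5,80,5),np.arange(-20,90,5)])[0].astype(int)
for i in range(len(H))[::-1]: print(5+5*i,*('%2d'%v if v else ' .' for v in H[i]))
cv2.imwrite('pics/s3c.png',cv2.resize(d['image'][160:260,200:310],(660,600),interpolation=cv2.INTER_CUBIC)[...,::-1])
"
```

```text
t5.30 box [58.6  1.1 52.1] toolx deg -15.6 tilt [-0.003  0.001 -1.   ] F [-3.5 -1.6 -3.1] w 0.0157 g 58.5
70  .  .  .  .  .  4 32 10  .  .  .  .  . 10  2  .  .  1  .  .  .
65  .  .  .  .  . 25  3  .  .  .  .  .  . 12  1  2  1  1  .  .  .
60  .  .  .  .  . 11  1  .  .  .  .  .  . 12  5  4  2  .  .  .  .
55  .  .  .  .  4 15  .  .  .  .  .  .  . 12  6  3  4  2  .  .  .
50  .  .  .  .  8  6  .  .  .  .  .  .  . 11  3  4  2  1  .  .  .
45  .  .  .  . 20  1  .  .  .  .  .  .  . 13  4  1  2  1  .  .  .
40  .  .  .  . 11  2  .  .  .  .  .  .  .  7  1  1  .  1  .  .  .
35  .  .  .  . 15  1  .  .  .  .  .  .  .  1  2  .  1  .  .  .  .
30  .  .  . 26 17  4  2  2  2  .  .  .  .  4  .  .  .  .  .  .  .
25  .  .  2 17  6  2  4  5  6  4  9  7  4 40 12  .  .  .  .  .  .
20  .  .  .  5  .  .  .  .  .  1  5 13  9 12  3  .  .  .  .  .  .
15  .  .  7 25  1  .  .  .  .  . 16 30 26  6  .  .  .  .  .  .  .
10  .  . 16  7  3  2  .  .  .  . 16  3  2  1  . 10 10  5  .  .  .
5  .  .  3  2  2  .  .  .  .  .  3  1  1  .  .  5  6  1  .  .  .
```

View pics/s3c.png

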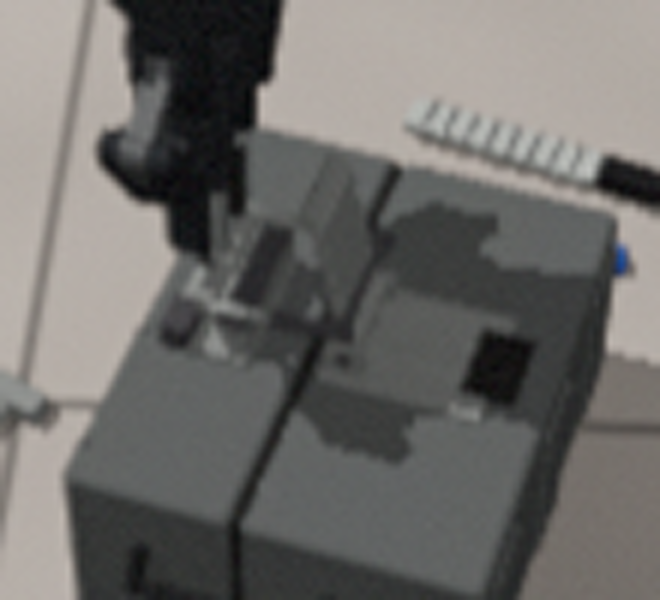

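```bash
python3 -m pendant '{"grip":[0.01,0.01,0.01,0.01,0.01],"offset":[[0.0015,0,0],[0.003,0,0],[0.005,0,0],[0.006,0,0.001],[0.007,0,0.003]],"twist":[[0,0,0],[0,0,0],[0,0,0],[0,0,0],[0,0,0]]}'>/dev/null; python3 -c "
from h import *;st()"
python3 -m pendant '{"grip":[0.01,0.01,0.01,0.01,0.01],"offset":[[0.0005,0,0.001],[0.001,0,0.002],[0.0015,0,0.003],[0.002,0,0.004],[0.002,0,0.004]],"twist":[[0,0,0],[0,0,0],[0,0,0],[0,0,0],[0,0,0]]}'>/dev/null; python3 - <<'E'
from h import *
st()
d=manip.get_image('side')
P=pts(d).reshape(-1,3);P=P[P[:,2]>.097];L=np.array([box(p) for p in P]);L=L[(abs(L[:,1])<32)&(L[:,2]<80)&(L[:,0]>-20)&(L[:,0]<90)]
H=np.histogram2d(L[:,2],L[:,0],bins=[np.arange(6,80,3),np.arange(30,75,2)])[0].astype(int)
for i in range(len(H))[::-1]: print(6+3*i,*('%2d'%v if v else ' .' for v in H[i]))
m=(L[:,2]>55)&(L[:,0]<38);l=L[m];print("lever dir",np.degrees(np.arctan2(l[:,2]-12,-l[:,0])).mean())
E
```

```text
t5.85 box [66.5  1.2 50.4] toolx deg -15.6 tilt [-0.  0. -1.] F [-3.7 -1.6 -1.9] w 0.0157 g 58.6
t6.35 box [68.6  1.1 46.3] toolx deg -15.6 tilt [-0. -0. -1.] F [-4.5 -2.3 -1.4] w 0.0160 g 58.6
75  .  .  .  .  .  .  .  .  .  .  .  2  5  .  .  .  .  .  .  .  .  .
72  .  .  .  .  .  .  .  .  .  .  .  .  1  2  .  .  .  .  .  .  .  .
69  .  .  .  .  .  .  .  .  .  .  .  .  2  2  1  1  .  .  .  .  .  .
66  .  .  .  .  .  .  .  .  .  .  .  .  .  2  3  1  .  .  .  .  .  .
63  .  .  .  .  .  .  .  .  .  .  .  .  1  2  2  .  .  .  .  .  .  .
60  .  .  .  .  .  .  .  .  .  .  .  .  1  4  1  3  .  .  .  .  .  2
57  .  .  .  .  .  3  .  2  .  .  .  .  2  1  4  3  2  .  1  1  1  1
54  .  .  5  9 12  5 12  8  5  .  .  .  1  3  .  1  2  2  .  1  1  .
51  .  8  7  4  2  .  1  2  .  .  .  .  1  4  2  4  .  .  2  .  1  .
48  9  5  4  1  .  1  .  .  .  .  .  .  3  2  1  3  2  1  .  1  .  1
45  7  3  1  .  .  .  .  .  .  .  .  .  1  2  2  3  1  1  .  2  2  1
42  1  1  .  .  .  .  .  .  .  .  .  .  1  2  2  2  1  1  1  2  .  .
39  .  .  .  .  .  .  .  .  .  .  .  .  1  3  1  3  1  .  .  .  .  1
36  .  .  .  .  .  .  .  .  .  .  .  .  .  2  3  .  .  .  1  .  .  .
33  .  .  .  .  .  .  .  .  .  .  .  .  .  .  1  2  .  .  .  1  .  .
30  .  .  .  .  .  .  .  .  .  .  .  .  .  .  1  1  .  .  .  .  .  .
27  1  .  .  .  .  .  .  .  .  .  .  .  .  .  2  .  .  .  .  .  .  .
24  1  1  1  1  .  1  1  .  .  .  .  1  .  2  4  .  .  .  .  .  .  .
21  1  1  .  .  3  .  .  1  1  1  .  1  8  9 10  3  .  .  .  .  .  .
18  1  1  4  7  8  7  8  5  .  1  1  1  7  2  2  4  .  .  .  .  .  .
15  .  3  2  2  1  1  3  2  2  .  .  .  .  1  .  1  .  .  .  .  .  .
12  .  2  3  1  1  1  .  .  .  .  .  .  1  .  1  .  1  1  .  .  .  .
9  .  3  .  1  1  1  .  .  .  .  .  .  6  5  2  2  4  3  4  .  .  .
6  .  3  2  1  1  .  .  .  .  .  .  .  1  1  .  .  .  1  .  .  .  .
lever dir 129.5776251176005
```

```bash
for i in 1; do python3 -m pendant '{"grip":[0.01,0.01,0.01,0.01,0.01],"offset":[[0,0,0.001],[0,0,0.0015],[0,0,0.002],[0,0,0.0025],[0,0,0.0025]],"twist":[[0,0,0],[0,0,0],[0,0,0],[0,0,0],[0,0,0]]}'>/dev/null; python3 -c "
from h import *;st()";done
python3 -m pendant '{"grip":[0.01,0.01,0.01,0.01,0.01],"offset":[[0,0,0.0005],[0,0,0.001],[0,0,0.001],[0,0,0.0015],[0,0,0.0015]],"twist":[[0,0,0],[0,0,0],[0,0,0],[0,0,0],[0,0,0]]}'>/dev/null; python3 -c "
from h import *;st()"
```

```text
t6.90 box [69.   1.2 44.2] toolx deg -15.6 tilt [ 0.001 -0.    -1.   ] F [-0.9 -2.3 -1.9] w 0.0158 g 58.7
t7.40 box [69.1  1.2 42.7] toolx deg -15.6 tilt [ 0.001 -0.    -1.   ] F [ 0.  -1.5  0.4] w 0.0156 g 58.7
```

```bash
python3 -m pendant '{"grip":[0.01,0.01,0.01,0.01,0.01],"offset":[[0,0,0.0005],[0,0,0.001],[0,0,0.0015],[0,0,0.002],[0,0,0.002]],"twist":[[0,0,0],[0,0,0],[0,0,0],[0,0,0],[0,0,0]]}'>/dev/null; python3 -c "
from h import *;st()"
python3 -m pendant '{"grip":[0.01,0.01,0.01,0.01,0.01],"offset":[[0,0,0.0003],[0,0,0.0006],[0,0,0.001],[0,0,0.001],[0,0,0.001]],"twist":[[0,0,0],[0,0,0],[0,0,0],[0,0,0],[0,0,0]]}'>/dev/null; python3 -c "
from h import *;st()"
```

```text
t7.90 box [69.5  1.2 41.5] toolx deg -15.6 tilt [ 0.002 -0.    -1.   ] F [ 1.3 -3.5  4.2] w 0.0156 g 59.2
t8.40 box [69.6  1.2 41.3] toolx deg -15.6 tilt [ 0.003 -0.    -1.   ] F [-0.  -3.8  8.9] w 0.0157 g 59.5
```

```bash
python3 -m pendant '{"grip":[0.01,0.01,0.01,0.01,0.01],"offset":[[0,0,-0.0005],[-0.0005,0,-0.0005],[-0.001,0,-0.0005],[-0.0015,0,-0.0005],[-0.002,0,-0.0005]],"twist":[[0,0,0],[0,0,0],[0,0,0],[0,0,0],[0,0,0]]}'>/dev/null; python3 -c "
from h import *;st()"
python3 -m pendant '{"grip":[0.01,0.01,0.01,0.01,0.01],"offset":[[-0.0005,0,0],[-0.001,0,0],[-0.0015,0,0],[-0.002,0,0],[-0.002,0,0]],"twist":[[0,0,0],[0,0,0],[0,0,0],[0,0,0],[0,0,0]]}'>/dev/null; python3 -c "
from h import *;st()"
```

```text
t8.90 box [68.9  1.2 41.6] toolx deg -15.6 tilt [ 0.006 -0.001 -1.   ] F [ 6.1 -2.7  4. ] w 0.0156 g 59.0
t9.40 box [65.   1.2 40. ] toolx deg -15.6 tilt [ 0.001 -0.    -1.   ] F [ 4.3 -2.4  1.2] w 0.0157 g 58.9
```

```bash
python3 -m pendant '{"grip":[0.01,0.01,0.01,0.01,0.01],"offset":[[0,0,0.0005],[0,0,0.001],[0,0,0.0015],[0,0,0.002],[0,0,0.002]],"twist":[[0,0,0],[0,0,0],[0,0,0],[0,0,0],[0,0,0]]}'>/dev/null; python3 - <<'E'
from h import *
st()
d=manip.get_image('side')
P=pts(d).reshape(-1,3);P=P[P[:,2]>.097];L=np.array([box(p) for p in P]);L=L[(abs(L[:,1])<32)&(L[:,2]<80)&(L[:,0]>-20)&(L[:,0]<90)]
H=np.histogram2d(L[:,2],L[:,0],bins=[np.arange(6,42,3),np.arange(30,75,2)])[0].astype(int)
for i in range(len(H))[::-1]: print(6+3*i,*('%2d'%v if v else ' .' for v in H[i]))
cv2.imwrite('pics/s4c.png',cv2.resize(d['image'][160:260,200:310],(660,600),interpolation=cv2.INTER_CUBIC)[...,::-1])
E
```

```text
t9.90 box [64.4  1.1 37.7] toolx deg -15.6 tilt [-0.  0. -1.] F [ 3.5 -1.9 -0. ] w 0.0158 g 58.8
36  .  .  .  .  .  .  .  .  .  .  3  1  4  1  1  2  .  .  1  .  .  .
33  .  .  .  .  .  .  .  .  .  .  2  2  2  .  2  .  1  2  2  .  .  .
30  .  .  .  .  .  .  .  .  .  .  2  2  2  1  .  1  .  .  .  .  .  1
27  .  .  .  .  .  .  .  .  .  .  .  3  2  2  .  .  .  1  .  .  .  1
24  .  .  .  .  .  .  .  .  .  .  .  2  1  1  .  .  .  .  .  .  .  .
21  1  1  1  .  1  3  .  1  .  .  2  3  1  .  1  .  .  .  .  .  .  .
18  1  5 12 14 11  9 11  7  1  2  2  .  .  .  .  .  .  .  .  .  .  .
15  .  4  5  2  6  2  8  6  6 17  9  1  .  .  .  .  .  .  .  .  .  .
12  .  6  2  .  1  1  .  1  4  2  2  2  2  2  2  1  .  2  .  .  .  .
9  .  5  3  1  1  1  .  .  .  1  1  .  5  7  5  4  6  3  1  .  .  .
6  .  5  1  1  .  .  .  .  .  .  .  .  3  .  2  .  .  1  1  .  .  .
```

View pics/s4c.png

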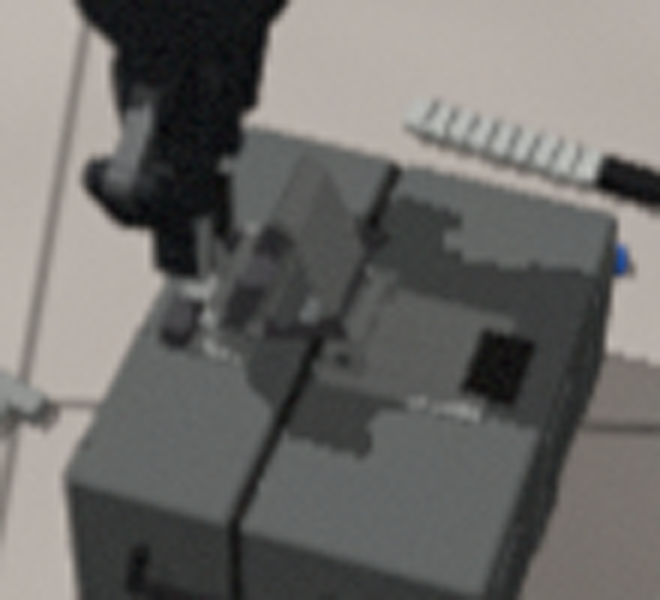

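```bash
python3 -m pendant '{"grip":[0.01,0.01,0.01,0.01,0.01],"offset":[[0.0002,0,0.0005],[0.0004,0,0.001],[0.0006,0,0.0015],[0.0008,0,0.002],[0.0008,0,0.002]],"twist":[[0,0,0],[0,0,0],[0,0,0],[0,0,0],[0,0,0]]}'>/dev/null; python3 -c "
from h import *;st()"
python3 -m pendant '{"grip":[0.01,0.01,0.01,0.01,0.01],"offset":[[0.0002,0,0.0005],[0.0004,0,0.001],[0.0006,0,0.0015],[0.0006,0,0.0015],[0.0006,0,0.0015]],"twist":[[0,0,0],[0,0,0],[0,0,0],[0,0,0],[0,0,0]]}'>/dev/null; python3 -c "
from h import *;st()"
```

```text
t10.45 box [64.9  1.1 35.4] toolx deg -15.6 tilt [-0.001  0.    -1.   ] F [ 0.4 -2.4  0.4] w 0.0153 g 58.7
t10.95 box [65.6  1.1 34.1] toolx deg -15.6 tilt [-0.001  0.    -1.   ] F [-1.3 -2.3 -0.8] w 0.0158 g 58.7
```

```bash
python3 -m pendant '{"grip":[0.01,0.01,0.01,0.01,0.01],"offset":[[0.0002,0,0.0005],[0.0004,0,0.001],[0.0006,0,0.0015],[0.0006,0,0.0015],[0.0006,0,0.0015]],"twist":[[0,0,0],[0,0,0],[0,0,0],[0,0,0],[0,0,0]]}'>/dev/null; python3 -c "
from h import *;st()"
python3 -m pendant '{"grip":[0.01,0.01,0.01,0.01,0.01],"offset":[[0.0002,0,0.0005],[0.0004,0,0.001],[0.0004,0,0.001],[0.0004,0,0.001],[0.0004,0,0.001]],"twist":[[0,0,0],[0,0,0],[0,0,0],[0,0,0],[0,0,0]]}'>/dev/null; python3 -c "
from h import *;st()"
```

```text
t11.45 box [66.4  1.1 32.8] toolx deg -15.6 tilt [-0.  0. -1.] F [-1.4 -1.7 -0.9] w 0.0158 g 58.7
t11.95 box [66.9  1.1 31.9] toolx deg -15.6 tilt [-0.  0. -1.] F [-3.4 -1.6 -1.2] w 0.0160 g 58.7
```

```bash
python3 -m pendant '{"grip":[0.01,0.01,0.01,0.01,0.01],"offset":[[-0.0005,0,0],[-0.001,0,0],[-0.0015,0,0],[-0.0015,0,0],[-0.0015,0,0]],"twist":[[0,0,0],[0,0,0],[0,0,0],[0,0,0],[0,0,0]]}'>/dev/null; python3 -c "
from h import *;st()"
python3 -m pendant '{"grip":[0.01,0.01,0.01,0.01,0.01],"offset":[[-0.0005,0,0],[-0.001,0,0],[-0.0015,0,0],[-0.0015,0,0],[-0.0015,0,0]],"twist":[[0,0,0],[0,0,0],[0,0,0],[0,0,0],[0,0,0]]}'>/dev/null; python3 -c "
from h import *;st()"
```

```text
t12.45 box [66.1  1.1 32.3] toolx deg -15.6 tilt [ 0.001 -0.    -1.   ] F [ 0.1 -2.3 -0.1] w 0.0157 g 58.7
t12.95 box [64.4  1.1 32.2] toolx deg -15.6 tilt [ 0.001 -0.    -1.   ] F [ 4.  -2.1  1.2] w 0.0159 g 58.8
```

```bash
python3 -m pendant '{"grip":[0.01,0.01,0.01,0.01,0.01],"offset":[[-0.0005,0,0],[-0.001,0,0],[-0.001,0,0],[-0.001,0,0],[-0.001,0,0]],"twist":[[0,0,0],[0,0,0],[0,0,0],[0,0,0],[0,0,0]]}'>/dev/null; python3 -c "
from h import *;st()"
python3 -m pendant '{"grip":[0.01,0.01,0.01,0.01,0.01],"offset":[[-0.0005,0,0],[-0.001,0,0],[-0.001,0,0],[-0.001,0,0],[-0.001,0,0]],"twist":[[0,0,0],[0,0,0],[0,0,0],[0,0,0],[0,0,0]]}'>/dev/null; python3 -c "
from h import *;st()"
```

```text
t13.45 box [64.2  1.1 32.5] toolx deg -15.6 tilt [ 0.003 -0.    -1.   ] F [ 7.  -1.7  1. ] w 0.0157 g 58.7
t13.95 box [64.1  1.1 32.7] toolx deg -15.6 tilt [ 0.005 -0.001 -1.   ] F [ 8.5 -2.1 -1.3] w 0.0157 g 58.6
```

```bash
python3 -m pendant '{"grip":[0.02,0.03,0.045,0.045,0.045],"offset":[[0,0,0],[0,0,0],[0,0,0],[0,0,0],[0,0,0]],"twist":[[0,0,0],[0,0,0],[0,0,0],[0,0,0],[0,0,0]]}'>/dev/null; python3 -c "
from h import *;st()"
python3 -m pendant '{"grip":[0.045,0.045,0.045,0.045,0.045],"offset":[[0.0015,0,-0.005],[0.002,0,-0.02],[0.005,0,-0.035],[0.01,0,-0.05],[0.015,0,-0.065]],"twist":[[0,0,0],[0,0,0],[0,0,0],[0,0,0],[0,0,0]]}'>/dev/null
python3 -m pendant '{"grip":[0.045,0.02,0,0,0],"offset":[[0.01,0,-0.01],[0.02,0,-0.02],[0.02,0,-0.02],[0.02,0,-0.02],[0.02,0,-0.02]],"twist":[[0,0,0],[0,0,0],[0,0,0],[0,0,0],[0,0,0]]}'>/dev/null
python3 - <<'E'
from h import *
st()
d=manip.get_image('side')
P=pts(d).reshape(-1,3);P=P[P[:,2]>.097];L=np.array([box(p) for p in P]);L=L[(abs(L[:,1])<32)&(L[:,2]<80)&(L[:,0]>-20)&(L[:,0]<90)]
H=np.histogram2d(L[:,2],L[:,0],bins=[np.arange(6,81,3),np.arange(-10,80,3)])[0].astype(int)
for i in range(len(H))[::-1]: print(6+3*i,*('%2d'%v if v else ' .' for v in H[i]))
cv2.imwrite('pics/s5c.png',cv2.resize(d['image'][160:260,200:310],(660,600),interpolation=cv2.INTER_CUBIC)[...,::-1])
E
```

```text
t14.45 box [61.6  1.3 31.7] toolx deg -15.6 tilt [-0.001  0.    -1.   ] F [-0.8 -0.2  0.2] w 0.0449 g 0.0
t15.45 box [ 96.3   1.3 116.3] toolx deg -15.6 tilt [-0.001  0.    -1.   ] F [ 0.3  0.2 -0.6] w 0.0005 g 0.0
75  .  .  .  .  .  .  .  .  .  .  .  .  .  .  .  .  .  .  .  .  .  .  .  .  .  .  .  .  .
72  .  .  .  .  .  .  .  .  .  1  9  .  .  .  .  .  .  .  .  .  .  .  .  .  .  .  .  .  .
69  .  .  .  .  .  .  .  .  6 15  9  3  .  .  .  .  .  .  .  .  .  .  .  .  .  .  .  .  .
66  .  .  .  .  .  .  .  5 14  6  1  .  .  .  .  .  .  .  .  .  .  .  .  .  .  .  .  .  .
63  .  .  .  .  .  .  . 10  1  1  .  .  .  .  .  .  .  .  .  .  .  .  .  .  .  .  .  .  .
60  .  .  .  .  .  .  . 11  .  .  .  .  .  .  .  .  .  .  .  .  .  .  .  .  .  .  .  .  .
57  .  .  .  .  .  .  4  7  2  .  .  .  .  .  .  .  .  .  .  .  .  .  .  .  .  .  .  .  .
54  .  .  .  .  .  . 10  2  .  .  .  .  .  .  .  .  .  .  .  .  .  .  .  .  .  .  .  .  .
51  .  .  .  .  .  1  8  2  .  .  .  .  .  .  .  .  .  .  .  .  .  .  .  .  .  .  .  .  .
48  .  .  .  .  .  3  9  1  .  .  .  .  .  .  .  .  .  .  .  .  .  .  .  . 
[... 572 characters left out ...]
  5  1  2  .  .  .  .  .  .  .  .  .  .  .  .  .  3  5  .  .  .  .  .  .
24  .  .  2  2  .  1  3  2  3  1  1  .  .  .  .  .  .  .  .  .  .  .  1  .  .  .  .  .  .
21  .  .  1  4  .  .  .  .  1  .  2  .  .  .  1  .  1  1  .  .  2  5  1  .  .  .  .  .  .
18  .  1  4  .  .  .  .  .  2  2  1  1  2  1  9 25 22 20 11  1  3  .  .  .  .  .  .  .  .
15  2 10 18  3  1  .  .  .  .  .  2  .  1  2 11  3  3  5  3  2  4  1  .  .  .  .  .  .  .
12  3 11  2  6  2  .  .  .  .  .  .  .  .  .  8  1  1  1  .  8  .  2  3  4  1  .  .  .  .
9  .  6  1  .  2  .  .  .  .  .  .  .  .  .  6  1  1  2  1  5  5  4 14 10 10  6  .  .  .
6  .  1  1  1  1  .  .  .  .  .  .  .  .  .  6  1  .  1  .  .  .  4  .  1  2  1  .  .  .
```

View pics/s5c.png

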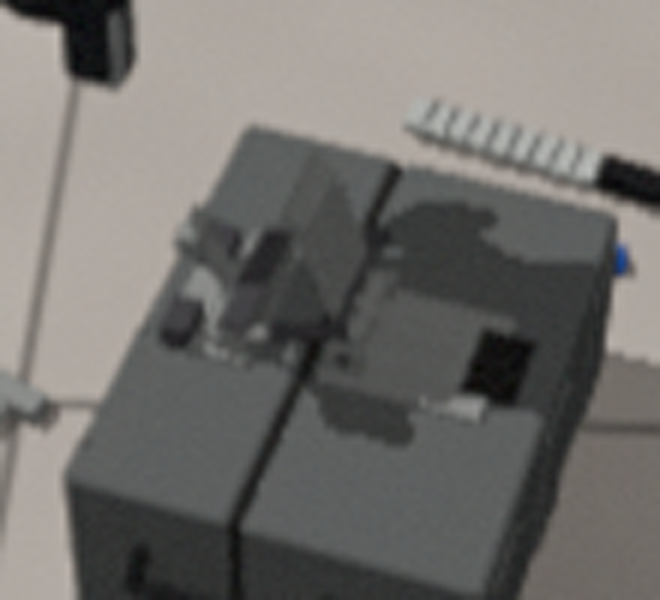

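```bash
python3 -m pendant '{"grip":[0,0,0,0,0],"offset":[[-0.012,0,0.01],[-0.025,0.0008,0.02],[-0.037,0.0008,0.03],[-0.045,0.0008,0.04],[-0.051,0.0008,0.046]],"twist":[[0,0,0],[0,0,0],[0,0,0],[0,0,0],[0,0,0]]}'>/dev/null
python3 -m pendant '{"grip":[0,0,0,0,0],"offset":[[-0.003,0,0],[-0.005,0,0],[-0.007,0,0],[-0.009,0,0],[-0.011,0,0]],"twist":[[0,0,0],[0,0,0],[0,0,0],[0,0,0],[0,0,0]]}'>/dev/null; python3 -c "
from h import *;st()"
python3 -m pendant '{"grip":[0,0,0,0,0],"offset":[[-0.002,0,0],[-0.004,0,0],[-0.006,0,0],[-0.008,0,0],[-0.01,0,0]],"twist":[[0,0,0],[0,0,0],[0,0,0],[0,0,0],[0,0,0]]}'>/dev/null; python3 -c "
from h import *;st()"
```

```text
t16.50 box [35.3  0.1 71.4] toolx deg -15.6 tilt [ 0.001 -0.    -1.   ] F [0.1 1.  0.5] w -0.0004 g 0.0
t17.00 box [25.6  0.1 71.6] toolx deg -15.6 tilt [ 0.002 -0.    -1.   ] F [ 1.8 -0.3  1.8] w -0.0001 g 1.3
```

```bash
python3 -m pendant '{"grip":[0,0,0,0,0],"offset":[[-0.002,0,0],[-0.004,0,0],[-0.006,0,0],[-0.008,0,0],[-0.01,0,0]],"twist":[[0,0,0],[0,0,0],[0,0,0],[0,0,0],[0,0,0]]}'>/dev/null
python3 - <<'E'
from h import *
st()
d=manip.get_image('side')
P=pts(d).reshape(-1,3);P=P[P[:,2]>.097];L=np.array([box(p) for p in P]);L=L[(abs(L[:,1])<32)&(L[:,2]<80)&(L[:,0]>-20)&(L[:,0]<90)]
H=np.histogram2d(L[:,2],L[:,0],bins=[np.arange(6,81,3),np.arange(-10,80,3)])[0].astype(int)
for i in range(len(H))[::-1]: print(6+3*i,*('%2d'%v if v else ' .' for v in H[i]))
E
```

```text
t17.50 box [15.2  0.  71.3] toolx deg -15.6 tilt [ 0.001 -0.    -1.   ] F [4.  0.6 3. ] w -0.0001 g 2.1
75  .  .  .  5 11  5  .  1  1  1  1  .  .  .  .  .  .  .  .  .  .  .  .  .  .  .  .  .  .
72  .  .  . 10  3  3  2  .  2  1  1  1  .  .  .  .  .  .  .  .  .  .  .  .  .  .  .  .  .
69  .  .  8 13  1  .  1  3  2  1  .  .  .  .  .  .  .  .  .  .  .  .  .  .  .  .  .  .  .
66  .  .  5  3  .  .  1  .  2  .  .  1  .  .  .  .  .  .  .  .  .  .  .  .  .  .  .  .  .
63  .  .  6  2  .  .  1  1  .  1  .  1  .  .  .  .  .  .  .  .  .  .  .  .  .  .  .  .  .
60  .  .  2  2  1  .  .  .  .  .  .  1  .  .  .  .  .  .  .  .  .  .  .  .  .  .  .  .  .
57  .  .  5  1  .  .  .  .  1  .  .  .  .  .  .  .  .  .  .  .  .  .  .  .  .  .  .  .  .
54  .  .  6  1  1  .  1  .  .  .  .  .  .  .  .  .  .  .  .  .  .  .  .  .  .  .  .  .  .
51  .  .  7  2  .  .  .  .  .  .  .  .  .  .  .  .  .  .  .  .  .  .  .  .  .  .  .  .  .
48  .  .  3  2  .  .  .  .  .  .  .  .  .  .  .  .  .  .  .  .  .  .  .  .  .  .  .  .  .
45  .  .  6  .  1  .  .  .  .  .  .  .  .  .  .  .  .  .  .  .  .  .  .  .  .  .  .  .  .
42  . 
[... 461 characters left out ...]
  3  .  .  .  .  .  .  .  .  .  .  .  .  .  .  .  1  3  .  .  .  .  .  .
24  1  2  1  2  2  1  1  3  1  1  .  .  .  .  .  .  .  .  .  .  1  4  1  1  .  .  .  .  .
21  .  .  .  .  .  1  2  2  5  3  1  .  .  .  1  1  1  2  .  .  1  2  1  .  .  .  .  .  .
18  .  .  .  .  .  .  .  .  .  1  3  4  3  1 14 19 22 19 10  3  2  .  .  .  .  .  .  .  .
15  2 12  5  .  .  .  .  .  .  .  .  2  3  3 10  3  3  7  4  4  2  .  .  .  .  .  .  .  .
12  3  8  3  4  2  .  .  .  .  .  .  .  .  .  9  1  1  2  1  7  .  2  2  3  2  1  .  .  .
9  3  4  .  1  1  .  .  .  .  .  .  .  .  .  5  1  1  1  1  7  2  8 10  8 10  6  .  .  .
6  2  .  .  .  1  .  .  .  .  .  .  .  .  .  7  1  1  1  .  .  .  .  1  5  .  1  .  .  .
```

```bash
python3 -m pendant '{"grip":[0,0,0,0,0],"offset":[[-0.0025,0,0],[-0.005,0,0],[-0.0075,0,0],[-0.01,0,0],[-0.012,0,0.0005]],"twist":[[0,0,0],[0,0,0],[0,0,0],[0,0,0],[0,0,0]]}'>/dev/null
python3 - <<'E'
from h import *
st()
d=manip.get_image('side')
P=pts(d).reshape(-1,3);P=P[P[:,2]>.097];L=np.array([box(p) for p in P]);L=L[(abs(L[:,1])<32)&(L[:,2]<42)&(L[:,0]>30)&(L[:,0]<90)]
H=np.histogram2d(L[:,2],L[:,0],bins=[np.arange(6,45,3),np.arange(29,80,3)])[0].astype(int)
for i in range(len(H))[::-1]: print(6+3*i,*('%2d'%v if v else ' .' for v in H[i]))
E
python3 -m pendant '{"grip":[0,0,0,0,0],"offset":[[-0.002,0,0.0005],[-0.004,0,0.001],[-0.006,0,0.0017],[-0.008,0,0.0025],[-0.01,0,0.0035]],"twist":[[0,0,0],[0,0,0],[0,0,0],[0,0,0],[0,0,0]]}'>/dev/null
python3 -c "
from h import *;st()"
```

```text
t18.05 box [ 3.4  0.  70.7] toolx deg -15.6 tilt [ 0.002 -0.    -1.   ] F [5.8 0.1 3.3] w 0.0001 g 3.2
39  .  .  .  .  .  .  .  .  1  6  9  2  .  .  .  .
36  .  .  .  .  .  .  .  .  1  4  2  4  1  .  .  .
33  .  .  .  .  .  .  .  .  .  5  .  1  .  .  .  .
30  .  .  .  .  .  .  .  .  3  3  1  .  .  .  .  .
27  .  .  .  .  .  .  .  .  1  1  .  .  .  .  .  .
24  .  .  .  .  .  .  .  1  2  1  .  .  .  .  .  .
21  .  1  3  3  2  .  .  4  1  .  .  .  .  .  .  .
18  . 11 18 21 15  7  1  2  1  .  .  .  .  .  .  .
15  2  8  7  2  8  8  3  2  .  .  .  .  .  .  .  .
12  1 10  .  .  2  2 11  1  1  2  1  2  .  .  .  .
9  .  9  1  2  .  1  2  4  5 12 10 11  3  .  .  .
6  .  4  1  1  1  .  1  .  5  1  1  2  2  .  .  .
t18.60 box [-6.   0.1 68.1] toolx deg -15.6 tilt [ 0.003 -0.    -1.   ] F [3.9 0.8 7.5] w -0.0004 g 3.7
```

```bash
python3 -m pendant '{"grip":[0,0,0,0,0],"offset":[[-0.0026,0,0.0013],[-0.0052,0,0.0028],[-0.0077,0,0.0045],[-0.0102,0,0.0063],[-0.0126,0,0.0081]],"twist":[[0,0,0],[0,0,0],[0,0,0],[0,0,0],[0,0,0]]}'>/dev/null
python3 -c "
from h import *;st()"
python3 -m pendant '{"grip":[0,0,0,0,0],"offset":[[-0.0016,0,0.0015],[-0.0032,0,0.003],[-0.0046,0,0.0045],[-0.006,0,0.006],[-0.007,0,0.0072]],"twist":[[0,0,0],[0,0,0],[0,0,0],[0,0,0],[0,0,0]]}'>/dev/null
python3 -c "
from h import *;st()"
```

```text
t19.10 box [-19.3   0.1  60.1] toolx deg -15.6 tilt [ 0.001  0.    -1.   ] F [2.9 1.4 7.5] w -0.0001 g 3.4
t19.60 box [-27.1  -0.   51.9] toolx deg -15.6 tilt [-0.     0.001 -1.   ] F [1.9 0.2 5.8] w 0.0002 g 2.6
```

```bash
python3 -m pendant '{"grip":[0,0,0,0,0],"offset":[[-0.0007,0,0.0015],[-0.0014,0,0.003],[-0.0021,0,0.0045],[-0.0027,0,0.006],[-0.0032,0,0.0075]],"twist":[[0,0,0],[0,0,0],[0,0,0],[0,0,0],[0,0,0]]}'>/dev/null
python3 -c "
from h import *;st()"
python3 -m pendant '{"grip":[0,0,0,0,0],"offset":[[-0.0004,0,0.001],[-0.0008,0,0.002],[-0.0011,0,0.003],[-0.0014,0,0.004],[-0.0017,0,0.005]],"twist":[[0,0,0],[0,0,0],[0,0,0],[0,0,0],[0,0,0]]}'>/dev/null
python3 - <<'E'
from h import *
st()
d=manip.get_image('side')
P=pts(d).reshape(-1,3);P=P[P[:,2]>.097];L=np.array([box(p) for p in P]);L=L[(abs(L[:,1])<32)&(L[:,2]<60)&(L[:,0]>-80)&(L[:,0]<90)]
H=np.histogram2d(L[:,2],L[:,0],bins=[np.arange(6,60,3),np.arange(-74,80,4)])[0].astype(int)
for i in range(len(H))[::-1]: print(6+3*i,*('%2d'%v if v else ' .' for v in H[i]))
E
```

```text
t20.10 box [-30.9  -0.3  43.6] toolx deg -15.6 tilt [-0.002  0.    -1.   ] F [-1.4  0.   3.9] w 0.0002 g 1.6
t20.60 box [-31.7  -0.5  38.8] toolx deg -15.6 tilt [-0.001 -0.    -1.   ] F [-0.4 -0.3  1.6] w 0.0002 g 0.9
54  .  .  .  .  .  .  .  1  .  .  .  .  .  .  .  .  .  .  .  .  .  .  .  .  .  .  .  .  .  .  .  .  .  .  .  .  .  .
51  .  .  .  .  .  .  .  3  1  2  1  2  .  .  .  .  .  .  .  .  .  .  .  .  .  .  .  .  .  .  .  .  .  .  .  .  .  .
48  .  .  .  .  .  .  .  1  1  1  1  2  .  .  .  .  .  .  .  .  .  .  .  .  .  .  .  .  .  .  .  .  .  .  .  .  .  .
45  .  .  .  .  .  .  .  3  3  .  1  2  .  .  .  .  .  .  .  .  .  .  .  .  .  .  .  .  .  .  .  1  .  .  .  .  .  .
42  .  .  .  .  .  .  .  4  2  2  2  2  1  .  .  .  .  .  .  .  .  .  .  .  .  .  .  .  .  .  4 13  8  .  .  .  .  .
39  .  .  .  .  .  .  .  2  3  1  1  2  1  .  .  .  .  .  .  .  .  .  .  .  .  .  .  .  .  .  4  2  2  .  .  .  .  .
36  .  .  .  .  .  .  .  2  3  3  2  1  1  .  .  .  .  .  .  .  .  .  .  .  .  .  .  .  .  .  1  1  2  .  .  .  .  .
33  .  .  5 13  .  .  .  3  3  .  3  .  1  .  .  .  .  .  .  . 
[... 404 characters left out ...]

21  .  .  .  .  .  .  .  3  4  6  7  8  5  2  .  .  .  .  .  .  .  .  .  .  .  .  1  2  2  .  3  .  .  .  .  .  .  .
18  .  .  .  .  .  .  .  .  1  1  1  3  6 11 18  8  1  3  2  .  .  .  .  .  .  .  5 27 23 22  4  .  .  .  .  .  .  .
15  .  .  .  .  .  .  .  .  .  .  .  .  1  6  7 19  7 24 22  8  2  .  .  .  .  .  9  7 10  5  7  .  .  .  .  .  .  .
12  .  .  .  .  .  .  .  .  .  .  .  .  .  4  5  2 12 10  7  8  5  4  6  3  6  4  8  3  1  1 14  .  2  3  4  .  .  .
9  .  .  .  1  .  .  .  .  .  .  .  .  .  .  1  .  1  1  .  1  2  1  .  3  1  2  6  2  3  .  2  .  9 10  7  1  .  .
6  .  .  1  .  1  .  2  .  .  .  .  .  .  .  .  .  .  .  .  .  .  .  .  .  .  .  3  4  .  1  .  .  5  4  2  3  .  .
```

```bash
python3 -m pendant '{"grip":[0,0,0,0,0],"offset":[[0,0,0.0008],[0,0,0.0016],[0,0,0.0024],[0,0,0.0032],[0,0,0.004]],"twist":[[0,0,0],[0,0,0],[0,0,0],[0,0,0],[0,0,0]]}'>/dev/null
python3 -c "
from h import *;st()"
python3 -m pendant '{"grip":[0,0,0,0,0],"offset":[[0,0,0.0006],[0,0,0.0012],[0,0,0.0018],[0,0,0.0024],[0,0,0.003]],"twist":[[0,0,0],[0,0,0],[0,0,0],[0,0,0],[0,0,0]]}'>/dev/null
python3 -c "
from h import *;st()"
python3 -m pendant '{"grip":[0,0,0,0,0],"offset":[[0,0,0.0004],[0,0,0.0008],[0,0,0.0012],[0,0,0.0016],[0,0,0.002]],"twist":[[0,0,0],[0,0,0],[0,0,0],[0,0,0],[0,0,0]]}'>/dev/null
python3 -c "
from h import *;st()"
```

```text
t21.15 box [-31.6  -0.4  34.9] toolx deg -15.6 tilt [-0. -0. -1.] F [ 0.1 -0.   0.1] w 0.0002 g 0.3
t21.65 box [-31.5  -0.4  32.1] toolx deg -15.6 tilt [ 0. -0. -1.] F [0.3 0.4 0.4] w -0.0002 g 0.0
t22.15 box [-31.5  -0.4  30.1] toolx deg -15.6 tilt [ 0.  0. -1.] F [-0.3  0.6 -0.1] w 0.0003 g 0.0
```

Spring has taken over; a gentle final touch to confirm it's on the stop, then back off and look.

```bash
python3 -m pendant '{"grip":[0,0,0,0,0],"offset":[[0,0,0.0005],[0,0,0.001],[0,0,0.0015],[0,0,0.002],[0,0,0.0022]],"twist":[[0,0,0],[0,0,0],[0,0,0],[0,0,0],[0,0,0]]}'>/dev/null
python3 -c "
from h import *;st()"
python3 -m pendant '{"grip":[0,0,0,0,0],"offset":[[0,0,-0.01],[0,0,-0.03],[0,0,-0.06],[0,0,-0.09],[0,0,-0.12]],"twist":[[0,0,0],[0,0,0],[0,0,0],[0,0,0],[0,0,0]]}'>/dev/null
python3 - <<'E'
from h import *
st()
d=manip.get_image('side')
P=pts(d).reshape(-1,3);P=P[P[:,2]>.097];L=np.array([box(p) for p in P]);L=L[(abs(L[:,1])<32)&(L[:,2]<60)&(L[:,0]>-80)&(L[:,0]<90)]
H=np.histogram2d(L[:,2],L[:,0],bins=[np.arange(6,48,3),np.arange(-74,80,4)])[0].astype(int)
for i in range(len(H))[::-1]: print(6+3*i,*('%2d'%v if v else ' .' for v in H[i]))
cv2.imwrite('pics/s6c.png',cv2.resize(d['image'][160:260,200:310],(660,600),interpolation=cv2.INTER_CUBIC)[...,::-1])
E
```

```text
t22.65 box [-31.5  -0.3  28.4] toolx deg -15.6 tilt [-0. -0. -1.] F [-3.1 -0.1  6.5] w 0.0001 g 2.8
t23.15 box [-31.5  -0.4 149.5] toolx deg -15.6 tilt [ 0.  0. -1.] F [-0.9 -0.  -0.3] w 0.0000 g 0.0
42  .  .  .  .  .  .  .  .  .  .  .  .  .  .  .  .  .  .  .  .  .  .  .  .  .  .  .  .  .  .  8  7  3  .  .  .  .  .
39  .  .  .  .  .  .  .  .  .  .  .  .  .  .  .  .  .  .  .  .  .  .  .  .  .  .  .  .  .  .  6  1  1  .  .  .  .  .
36  .  .  .  .  .  .  .  .  .  .  .  .  .  .  .  .  .  .  .  .  .  .  .  .  .  .  .  .  .  .  1  2  .  .  .  .  .  .
33  .  .  .  .  .  .  .  .  .  .  .  .  .  .  .  .  .  .  .  .  .  .  .  .  .  .  .  .  .  .  1  1  .  .  .  .  .  .
30  .  .  .  .  .  .  .  .  .  .  .  .  .  .  .  .  .  .  .  .  .  .  .  .  .  .  .  .  .  .  1  .  .  .  .  .  .  .
27  .  .  .  .  .  .  .  .  .  .  .  .  .  .  .  .  .  .  .  .  .  .  .  .  .  .  .  .  .  .  4  .  .  .  .  .  .  .
24  .  .  .  .  .  .  .  .  .  .  .  .  .  .  .  .  .  .  .  .  .  .  .  .  .  .  .  .  .  .  4  1  .  .  .  .  .  .
21  .  .  .  .  .  .  .  .  .  .  .  .  .  .  .  .  .  .  .  .  .  .  .  .  .  .  .  1  1  1  3  .  .  .  .  .  .  .
18  .  . 11  1  .  .  .  .  .  1  .  .  .  .  .  .  .  2  2  .  .  .  .  .  .  .  7 32 23 22  2  .  .  .  .  .  .  .
15  .  1 13 13  9 11 10 10  7  3  6 10  6  7  9  8  4 21 20  3  .  .  .  .  .  .  6  3  8  7  7  .  .  .  .  .  .  .
12  .  2  3  9 13 13 13 12 16 18 17 14 16 20 18 17 16 10  8  8  3  3  1  1  2  2  8  6  2  1 11  .  4  3  1  .  .  .
9  .  .  1  1  3  .  1  1  2  2  2  .  1  6  6  4  5  6  2  5  6  3  5  5  3  4  7  2  2  1  2  1  8  8 10  5  .  .
6  .  .  .  .  .  .  1  .  .  .  .  .  .  1  1  1  1  .  1  1  .  .  .  .  .  1  6  2  2  .  1  .  3  3  3  1  .  .
```

View pics/s6c.png

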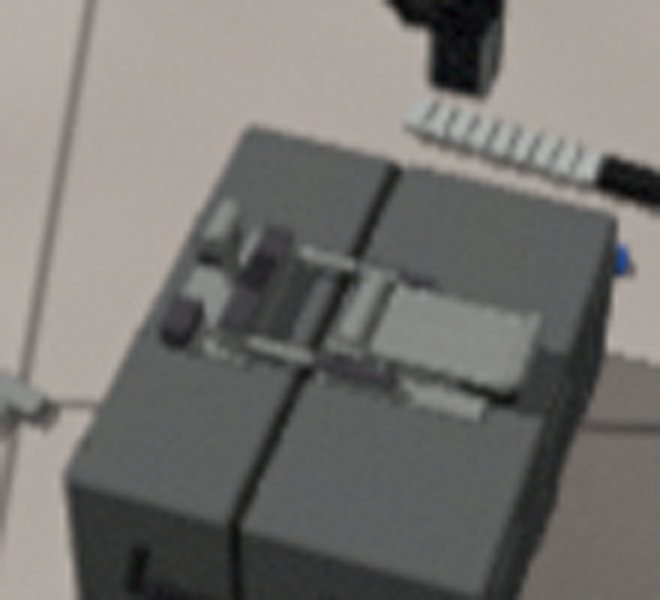

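The lever lies flat (crop about 460,330), the loop is taut, and the crossbar is behind the lip (about 215,270). The gripper is clear.

```bash
python3 -c "
from workcell import manip;print(manip.job_done())"
```

```text
the job is handed in; nothing more can be done
None
```

The draw latch is closed: the crossbar is hooked behind the keeper's lip, the lever is flat past centre with the loop pulled tight, and the gripper has let go and is clear; the job was handed in at about 23 s.

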